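# Take the hoist ring off its safety hook

## Task

Two hooks with sprung safety keepers stand on the repair bench. Take the hoist ring (the square steel loop on a round base, not the bow shackle on the other hook) off its hook by drawing it towards the hook's tip so that the ring itself presses the keeper open, then lift it off over the tip. Set it down upright on the floor of the shallow aluminium tray before letting go, and leave it standing there.

Things in the scene. Friction and masses are not known exactly. Their poses are not given: they have to be found in the camera images.
- hoist_ring_center (a point): Centre of the loose bare steel hoist ring, 0.5 kg, 114 mm high, z up: round base 68 mm across, 24 thick, bolt head on it 8 high; on it a loop of two flat legs (outer faces 60 mm apart along y, 14 thick in x, gap 40) under a round crossbar (along y, 12 mm thick) with its axis 51 mm above this point; underside 57 below. Grip the legs' outer faces from above, 5 to 20 mm below the bar's axis, centred on it.
- hook_seat (a point): Seat of the fixed hook: the bar's axis rests here, 150 mm above the bench; y along the bar, z up, the tip towards -x. Flat arm through the loop, 14 mm thick in y, from 6 to 26 mm below this point; its tip ends at x = -58 mm, top level with this point. Metal 10 to 20 mm above the seat, from x = -7 mm backwards, blocks lifting: draw the bar 20 to 30 mm to -x first. Post at x = 55 to 80 mm.
- keeper (a joint): Angle (rad) of that hook's sprung keeper, two straps and a pin in front of the bar: 0 shut (upright), 1.05 fully down towards the tip, where the bar is 33 mm from its seat. Takes 2 to 4 N at the bar and springs shut (top 19 mm above the seat). Then raise the bar 30 to 44 mm above the seat (over 50 the bolt head hits the arm), pass over the tip; 110 mm in front of the seat all is clear.
- tray_in (a point): Centre of the inner floor, 4 mm above the bench, of the fixed square aluminium tray: 160 by 160 mm outside, walls 4 mm thick, rim 28 mm above the bench. x and y along its sides, z up. On the way there the ring's underside must pass above the other hook stand (also 170 mm high) and the bystanders (up to 190 mm).
Things that resemble listed ones, but are neither listed nor needed, are in the scene too. What is shaped like the part that bears hoist_ring_center but turquoise is not meant. Leave any green look-alike of the part that bears hook_seat alone.

How it is judged:
By the outcome, as a careful person would: the job done as asked, in the order asked, and still so for the second after the job is handed in, with the robot touching nothing.
It also fails if it takes over 45 s, if anything falls off the work surface, if the arm or the gripper's body presses on something with over 40 N, if the wrist force passes 120 N, or if a joint passes its speed limit or range.

## Robot

A 6-joint arm with a two-finger parallel gripper is mounted at the origin on the work surface. World frame = base frame: x ahead of the robot, y to its left, z up, the work surface at z = 0. Lengths are in mm, angles in degrees, forces in N, time in s.
With the tool pointing down it reaches from about 300 to 850 mm from the base axis. Payload 4.2 kg.
Tool frame: the origin (TCP) lies at the very end of the fingers, on their centre line; the grasp point (between the pads) lies 19 mm behind it; z points along the fingers, y is the line along which they close (so a half turn about z gives the same grasp; the last joint's range is limited). The gripper opens to 91 mm and grips with 3 to 60 N. Pads are 32 mm wide; open, the fingers measure 118 mm over their backs; the gripper's body (76 mm by 178 mm) begins 60 mm behind the grasp point.
Start: joints at [74.313, 18.312, 89.639, -0, 72.044, -1.146], TCP at [144.375, 556.596, 213.976] pointing down, gripper open.
Joint ranges: [-177.97, 177.97], [-48.28, 115.42], [12.27, 149.76], [-77.06, 257.06], [2.81, 150.46], [-146.56, 146.56]. Speed limits (degrees/s): [147.25, 147.25, 180, 180, 180, 180].

## Interface

Orientations are given as [roll, pitch, yaw] about the fixed x, y, z axes, in that order (R = Rz(yaw) Ry(pitch) Rx(roll)).
In Python, from workcell import env gives the robot as it stands.
- The arm moves only by the shell command python3 -m pendant 'ROWS' [FORCE]. ROWS is a JSON object of lists of equal length, an entry for each row: "translation": the shift along the tool's x, y, z in mm, a list of three; "roll": the turn about the tool's z in rad; "hand": the closure in counts, from 0 (fully open) to 255 (shut). In form: {"translation": [[dx, dy, dz], ...], "roll": [roll, ...], "hand": [hand, ...]}. A call has exactly 8 rows; each row shifts and turns the commanded pose from where the row before left it, along the tool's axes as they then stand; what a row does not reach is not made up. A row lasts 1/12 s, in which the tool goes at most 41.7 mm and 7.16 degrees, less where a joint would pass 70% of its speed; a pose out of reach is approached as far as the arm can. A call with a gripper value outside its range is refused whole. The fingers move at their own pace and stop on an object; FORCE is the grip in N (left out, the last holds). Time passes only in rows, so rows that do not move let the fingers close, or fill a call up. It gives the time, the measured TCP pose, the force, the opening and the grip force at its end, in the units of the state.
- env.state(): the state, without advancing time (a new reading comes with each control period).
- env.grab_frame(name): name is "scene" or "side" or "wrist"; returns a dict with "frame" (420x560x3 uint8, red, green, blue), "z_map" (420x560 float32, mm along the optical axis (not along the pixel's ray), 0 where there is no reading), "fx", "fy", "cx", "cy" (pixels), "dist" ([k1, k2, p1, p2, k3] as OpenCV has them; the pictures are not rectified), "pose" (4x4, takes a point from camera to world coordinates). Camera axes: x right, y down, z forward; pixel columns grow to the right and rows downward; lengths in mm; the calibration is good to about 2 mm. A picture is of the moment at which its call begins.
- env.job_done(): hands the job in; it is judged then, once.
Trained networks look in a picture, given as the dict that the camera call returned (one of the last four; its "shot" number tells which), for a name from the list of things; names that differ only in an ending like _2 or _b are one class to them, and where a whole thing is asked for, a point or a joint stands for the part that bears it (a point fixed in the world has none). Each returns a list of dicts, best first, with "score" (0 to 1); they miss things now and then, are a little off and sometimes report something else, mostly with a low value. They report only what shows in the picture. A call takes as long as a camera call. They do not tell look-alikes from the thing itself.
- env.recognise(picture, label): "rect" ([centre column, centre row, width, height] in pixels, round what is visible of it).
- env.regions_of(picture, label): "pixels" (420x560 bool, what is visible of it) and "rect" ([centre column, centre row, width, height] in pixels, round what is visible of it).
The state is a dict: "time_s": time; "qpos": joint angles; "qvel": joint speeds; "effort": joint torques, N m; "ee_pos": TCP position; "ee_rot": TCP orientation; "force": force on the tool from outside, world axes, zero at the start; "torque": the same for the moment, N m; "gripper_width": finger opening in mm; "gripper_force": force on a finger pad.
Only numpy, scipy, OpenCV 4.12 (cv2) and the standard library are available. Lean on these libraries where they do the work, as an engineer would, in place of code of your own. Each camera call takes 0.05 s, during which the arm holds its last target. There are 200 camera calls.

## Working session

There is one attempt and no reset: what is moved stays moved. The work goes in short steps, Python scripts to look and compute and a shell command to move; the robot and the scene stay as the last step left them, time stands still between calls to the robot, and variables do not carry over. Pictures are saved under pics/ and viewed, at most 10 in all, crops included, and the job is handed in when it is done.

```bash
mkdir -p pics; ls; cat > h.py <<'E'
import numpy as np, cv2
from workcell import env
def K(p): return np.array([[p['fx'],0,p['cx']],[0,p['fy'],p['cy']],[0,0,1.]])
def cloud(p, mask=None):
    z=p['z_map']; m=(z>0) if mask is None else (mask&(z>0))
    v,u=np.nonzero(m)
    n=cv2.undistortPoints(np.c_[u,v].astype(float).reshape(-1,1,2),K(p),np.array(p['dist'])).reshape(-1,2)
    c=np.c_[n,np.ones(len(n))]*z[v,u][:,None]
    T=np.array(p['pose']); return c@T[:3,:3].T+T[:3,3], np.c_[u,v]
E
python3 - <<'E'
from h import *
s=env.state(); print(s)
ims=[]
for n in ['scene','side','wrist']:
    p=env.grab_frame(n); print(n,np.round(p['pose'],2).tolist(),p['fx'])
    np.savez(f'{n}0.npz',**{k:np.array(v) for k,v in p.items()})
    cv2.imwrite(f'pics/{n}0.png',p['frame'][:,:,::-1])
    for l in ['hoist_ring_center','hook_seat','keeper','tray_in']:
        for r in env.regions_of(p,l):
            c,_=cloud(p,r['pixels'])
            print(n,l,round(r['score'],2),np.round(r['rect']),np.round(np.percentile(c,[2,50,98],axis=0)).tolist() if len(c) else None)
E
```

```text
pics
{'time_s': 0.0, 'qpos': array([ 7.43119112e+01,  1.83518604e+01,  8.97076919e+01, -7.76644762e-04,
        7.20431997e+01, -1.14727702e+00]), 'qvel': array([ 0.00033903, -0.01287314, -0.11854482, -0.08965623, -0.0254723 ,
       -0.04423228]), 'effort': array([-7.67566780e-04, -4.12472105e+01, -2.31967038e+01,  7.27739744e-02,
        4.56952164e-02, -1.39362182e-04]), 'ee_pos': array([144.24280828, 556.08348127, 213.10937081]), 'ee_rot': array([-1.79897254e+02, -1.31910740e-03,  1.65459427e+02]), 'force': array([-0.43350228, -0.05043997, -0.07008181]), 'torque': array([-0.00995222,  0.05003765, -0.01509339]), 'gripper_force': 0.0, 'gripper_width': 91.65854037556214}
scene [[0.68, 0.62, -0.39, 871.08], [0.73, -0.59, 0.35, -433.1], [-0.01, -0.52, -0.85, 1143.61], [0.0, 0.0, 0.0, 1.0]] 496.0996555229513
scene hoist_ring_center 0.91 [334. 261.  27.  47.] [[554.0, -55.0, 48.0], [590.0, -36.0, 68.0], [614.0, 1.0, 158.0]]
scene hoist_ring_center 0.85 [295. 316.  28.  41.] [[578.0, -196.0, 2.0], [614.0, -170.0, 26.0], [640.0, -134.0, 116.0]]
scene hook_seat 0.74 [145. 263.  70.  83.] [
[... 645 characters left out ...]

side hoist_ring_center 0.63 [372. 224.  31.  48.] [[578.0, -195.0, 2.0], [603.0, -169.0, 29.0], [665.0, -120.0, 116.0]]
side hoist_ring_center 0.16 [324. 167.   8.  12.] [[568.0, -35.0, 152.0], [572.0, -31.0, 167.0], [576.0, -15.0, 171.0]]
side hook_seat 0.75 [329. 186.  57.  82.] [[529.0, -71.0, 5.0], [610.0, -25.0, 38.0], [673.0, 14.0, 172.0]]
side hook_seat 0.55 [317. 359.  88. 120.] [[185.0, -396.0, 7.0], [260.0, -355.0, 15.0], [323.0, -312.0, 172.0]]
side tray_in 0.67 [412. 284. 104.  84.] [[488.0, -392.0, 3.0], [572.0, -316.0, 6.0], [650.0, -234.0, 30.0]]
wrist [[0.25, 0.93, 0.27, 68.18], [0.97, -0.24, -0.07, 575.15], [0.0, 0.28, -0.96, 384.65], [0.0, 0.0, 0.0, 1.0]] 318.9261937557033
```

View pics/scene0.png

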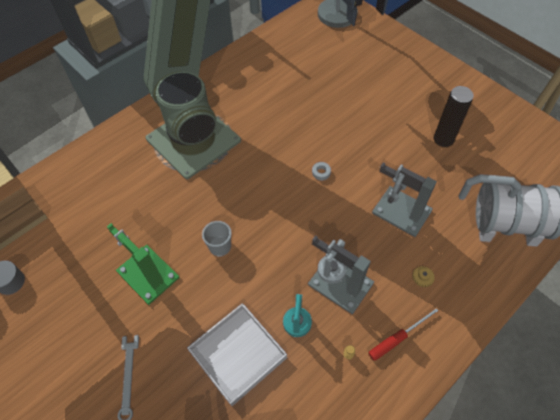

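View pics/side0.png

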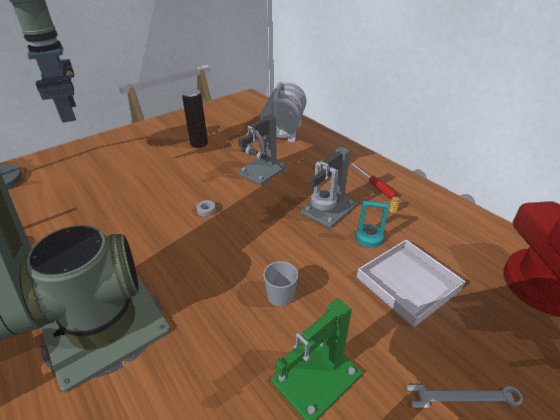

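Scene view candidates:
- Steel ring on the near grey hook at (334,261). This is the one, since it has the loop and round base.
- Turquoise ring at (295,316): a decoy.
- Bow shackle on the far grey hook at (405,195): not meant.
- Green hook at (145,263): a decoy.

The tray is at (239,355). Next I'll fit the hook and tray frames and check the choice in a close crop.

```bash
python3 - <<'E'
from h import *
crops=[]
for n,(u,v) in {'scene':(342,268),'side':(328,185)}.items():
    d=np.load(n+'0.npz'); p={k:d[k] for k in d.files}
    for k in('fx','fy','cx','cy'): p[k]=float(p[k])
    crops.append(cv2.resize(p['frame'][v-50:v+50,u-50:u+50,::-1],(400,400),interpolation=cv2.INTER_CUBIC))
    c,uv=cloud(p)
    near=(abs(c[:,0]-600)<90)&(abs(c[:,1]+25)<75)
    for lo,hi in [(3,16),(160,168),(168,176),(144,158)]:
        q=c[near&(c[:,2]>lo)&(c[:,2]<hi)]
        if len(q)<5: continue
        r=cv2.minAreaRect(q[:,:2].astype(np.float32)); print(n,'hook z',lo,hi,len(q),np.round(np.r_[r[0],r[1],r[2]],1),np.round(np.median(q[:,2]),1))
    if n=='scene':
        q=c[near&(c[:,2]>140)]; print(np.round(q[np.argsort(q[:,0])]).astype(int).tolist()[::3])
    near=(abs(c[:,0]-570)<110)&(abs(c[:,1]+313)<110)
    q=c[near&(c[:,2]>22)&(c[:,2]<34)]
    r=cv2.minAreaRect(q[:,:2].astype(np.float32)); print(n,'tray',np.round(np.r_[r[0],r[1],r[2]],1),np.median(q[:,2]))
cv2.imwrite('pics/crop.png',np.hstack(crops))
E
```

```text
scene hook z 3 16 1387 [599.7 -24.7 149.8 179.2  89.8] 11.6
scene hook z 160 168 94 [614.4 -19.8  95.4  31.9  12.8] 165.1
scene hook z 168 176 329 [614.8 -18.8  93.6  31.3  13.9] 171.1
scene hook z 144 158 297 [593.7 -22.6  60.8 136.6  88.1] 150.4
[[525, -27, 152], [526, -28, 149], [527, -32, 151], [528, -39, 142], [528, -40, 149], [530, -41, 142], [530, -38, 144], [531, -26, 148], [532, -34, 151], [532, -28, 148], [533, -25, 145], [533, -32, 145], [535, -37, 145], [536, -24, 144], [537, -33, 147], [538, -30, 145], [539, -25, 144], [540, -32, 145], [541, -24, 145], [542, -34, 146], [544, -36, 146], [545, -37, 144], [546, -32, 149], [547, -36, 146], [548, -37, 143], [549, -31, 146], [550, -32, 145], [550, -32, 140], [552, -25, 147], [553, -22, 145], [554, -30, 147], [555, -22, 143], [556, -29, 149], [557, -20, 144], [558, -35, 145], [560, -23, 147], [561, -24, 144], [561, -31, 144], [564, -33, 141], [567, -18, 144], [568, -25, 170], [569, 5, 151], [570, -24, 147], [570, -27, 170], [570, 1, 149], [571, -25, 144], [571, 6, 152], [571, -22, 171], [572, -19, 168], [572, -32, 171], [572, -
[... 3393 characters left out ...]
3, 167], [657, -21, 170], [657, -23, 163], [657, -19, 172], [658, 5, 163], [658, -24, 144], [658, -16, 168], [658, -1, 172], [658, -3, 165], [659, -2, 144], [659, -23, 149], [659, -14, 168], [660, -21, 168], [660, -9, 171], [660, -11, 165], [661, -13, 153], [661, -16, 148], [662, -22, 164], [662, -18, 142], [662, -22, 158]]
scene tray [ 569.2 -311.7  161.2  162.4   87.7] 27.836398757268853
side hook z 3 16 878 [599.2 -25.  149.5 177.3  89.8] 13.0
side hook z 160 168 71 [615.4 -14.8  93.3  28.4   8.3] 164.0
side hook z 168 176 182 [617.  -17.3  96.6  32.3  14.2] 171.5
side hook z 144 158 281 [595.3 -25.8  57.1 134.9  76.6] 150.3
side tray [ 570.2 -311.6  161.6  163.6   87.3] 27.76003580139752
```

View pics/crop.png

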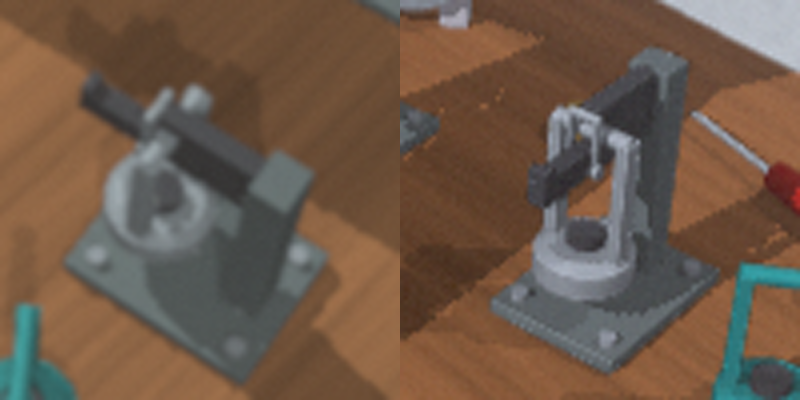

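The crop confirms the choice: a bare steel square loop on the near grey hook, with the shut keeper in front of its bar. The hook's yaw is about 12° and the seat is near (587,-25). The next move is a hover above it.

```bash
python3 -m pendant '{"translation":[[0,0,-24],[0,0,-24],[0,0,-24],[0,0,-20],[-17,-36,0],[-17,-36,0],[-17,-36,0],[-17,-36,0]],"roll":[-0.116,-0.116,-0.116,-0.115,0,0,0,0],"hand":[0,0,0,0,0,0,0,0]}'
python3 -m pendant '{"translation":[[-17,-36,0],[-17,-36,0],[-17,-36,0],[-17,-36,0],[-17,-36,0],[-17,-36,0],[-17,-36,0],[-17,-36,0]],"roll":[0,0,0,0,0,0,0,0],"hand":[0,0,0,0,0,0,0,0]}'
python3 -m pendant '{"translation":[[-17,-36,0],[-17,-36,0],[-17,-36,0],[-17,-36,0],[-17,-36,0],[-17,-36,0],[0,0,0],[0,0,0]],"roll":[0,0,0,0,0,0,0,0],"hand":[0,0,0,0,0,0,0,0]}'
```

```text
time_s: 1.42
ee_pos: [241.4, 428.5, 306.0]
ee_rot: [180.0, 0.0, -167.9]
force: [1.3, 0.8, -0.5]
gripper_width: 91.4
gripper_force: 0.0
time_s: 2.08
ee_pos: [434.4, 174.6, 306.3]
ee_rot: [180.0, 0.1, -168.0]
force: [-0.0, 0.6, 0.9]
gripper_width: 91.1
gripper_force: 0.0
time_s: 2.75
ee_pos: [578.9, -15.3, 305.0]
ee_rot: [180.0, -0.1, -168.2]
force: [-0.2, 0.5, -0.2]
gripper_width: 91.4
gripper_force: 0.0
```

```bash
python3 - <<'E'
from h import *
p=env.grab_frame('wrist'); cv2.imwrite('pics/w1.png',p['frame'][:,:,::-1])
c,uv=cloud(p)
np.savez('w1.npz',c=c,uv=uv)
near=(abs(c[:,0]-600)<90)&(abs(c[:,1]+25)<75)
for lo,hi in [(3,16),(166,176),(138,147)]:
    q=c[near&(c[:,2]>lo)&(c[:,2]<hi)]
    if len(q)<9: continue
    r=cv2.minAreaRect(q[:,:2].astype(np.float32)); print(lo,hi,len(q),np.round(np.r_[r[0],r[1],r[2]],1),np.round(np.median(q[:,2]),1))
for l in ['hoist_ring_center','hook_seat','keeper']:
    for r in env.regions_of(p,l):
        q,_=cloud(p,r['pixels']); print(l,round(r['score'],2),np.round(r['rect']),np.round(np.percentile(q,[2,50,98],axis=0)).tolist())
        if l[:2]=='ho' :
            b=q[(q[:,2]>146)&(q[:,2]<160)]
            if len(b)>20:
                rr=cv2.minAreaRect(b[:,:2].astype(np.float32)); print('bar',len(b),rr,np.percentile(b[:,2],[50,95]))
E
```

```text
3 16 2441 [603.3 -13.1 147.3 111.2  11.2] 12.0
166 176 1544 [615.6 -16.1  93.5  29.7  10.6] 169.9
138 147 628 [583.6 -24.   57.3 115.8  86.8] 144.0
hoist_ring_center 0.98 [166. 184.  73.  55.] [[578.0, -191.0, 7.0], [603.0, -155.0, 24.0], [639.0, -130.0, 114.0]]
hoist_ring_center 0.84 [271. 188.  55.  52.] [[553.0, -52.0, 59.0], [577.0, -16.0, 84.0], [594.0, 6.0, 157.0]]
bar 506 ((583.5308837890625, -22.377389907836914), (14.271646499633789, 58.95991134643555), 11.014472007751465) [154.66631315 156.53866423]
hook_seat 0.92 [273. 213.  71. 138.] [[533.0, -69.0, 10.0], [617.0, -19.0, 54.0], [676.0, 34.0, 171.0]]
bar 228 ((583.9503173828125, -22.068714141845703), (116.5235595703125, 54.8050422668457), 23.827003479003906) [150.4456105 159.2217897]
keeper 0.58 [272. 195.  25.  12.] [[568.0, -35.0, 135.0], [572.0, -27.0, 168.0], [577.0, -16.0, 170.0]]
```

View pics/w1.png

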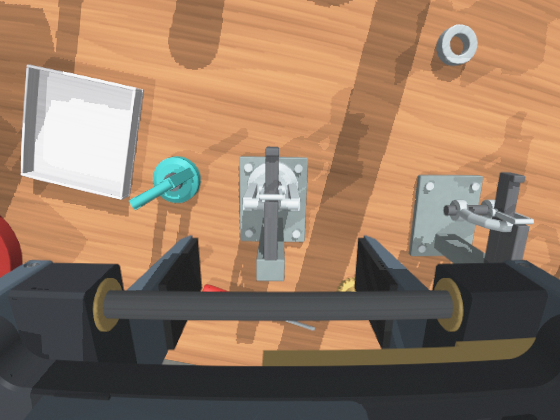

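In the wrist view the ring's bar is at (272,200), the hook arm runs vertically through it, the keeper is at (272,195) and the shackle hook is at (485,212). Seat is (583.5,-22.4) with yaw 11°. The bar size, the z of 150 and the post distance all agree. I'll align and descend to TCP z ≈ 119.

```bash
python3 -m pendant '{"translation":[[-1.6,-4,10],[-1.6,-4,25],[0,0,32],[0,0,32],[0,0,32],[0,0,30],[0,0,25],[0,0,0]],"roll":[0.013,0,0,0,0,0,0,0],"hand":[0,0,0,0,0,0,0,0]}' 30
python3 -m pendant '{"translation":[[0,0,0],[0,0,0],[0,0,0],[0,0,0],[0,0,0],[0,0,0],[0,0,0],[0,0,0]],"roll":[0,0,0,0,0,0,0,0],"hand":[40,70,90,110,130,150,170,190]}' 30
```

```text
time_s: 3.62
ee_pos: [578.6, -20.0, 114.5]
ee_rot: [179.8, -0.6, -168.7]
force: [-0.5, -0.0, -0.7]
gripper_width: 90.8
gripper_force: 0.0
time_s: 4.28
ee_pos: [583.8, -20.9, 121.3]
ee_rot: [-180.0, 0.1, -168.8]
force: [-0.7, 0.8, 6.8]
gripper_width: 59.7
gripper_force: 30.0
```

```bash
python3 -m pendant '{"translation":[[0,0,-1],[4,0,0],[4,0,0],[4,0,0],[4,0,0],[4,0,0],[4,0,0],[0,0,0]],"roll":[0,0,0,0,0,0,0,0],"hand":[190,190,190,190,190,190,190,190]}' 40
python3 - <<'E'
from h import *
for n in ['wrist','side']:
    p=env.grab_frame(n); cv2.imwrite(f'pics/{n}2.png',p['frame'][:,:,::-1])
    if n=='wrist':
        for l in ['keeper','hoist_ring_center']:
            for r in env.regions_of(p,l):
                q,_=cloud(p,r['pixels']); print(l,round(r['score'],2),np.round(r['rect']),np.round(np.percentile(q,[2,50,98],axis=0)).tolist() if len(q) else 0)
print(env.state()['ee_pos'],env.state()['force'])
E
```

```text
time_s: 4.95
ee_pos: [560.8, -25.6, 121.4]
ee_rot: [-180.0, 0.2, -168.8]
force: [4.2, 1.2, 0.8]
gripper_width: 59.3
gripper_force: 40.0
keeper 0.56 [281. 262.  49.  25.] [[539.0, -40.0, 147.0], [543.0, -30.0, 155.0], [554.0, -19.0, 156.0]]
hoist_ring_center 0.83 [110. 245. 111.  96.] [[577.0, -190.0, 3.0], [594.0, -149.0, 24.0], [630.0, -131.0, 114.0]]
hoist_ring_center 0.58 [276. 238. 121. 112.] [[528.0, -57.0, 50.0], [554.0, -30.0, 97.0], [577.0, 0.0, 156.0]]
[560.75529324 -25.63276951 121.43192732] [3.84539231 1.1241092  1.80250508]
```

View pics/wrist2.png

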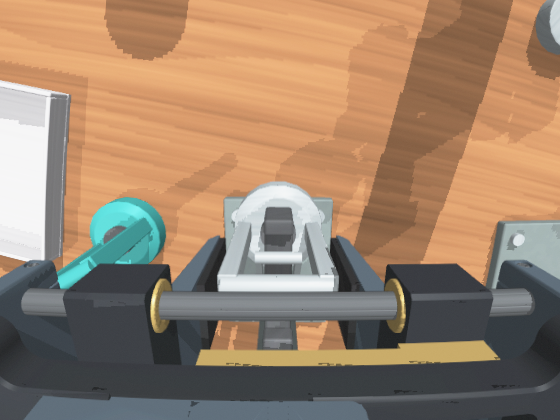

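The keeper pin at (281,258) is pushed down in front of the bar, and the drag force is about 4 N. I'll draw 6 mm further, raise 37, then pass over the tip.

```bash
python3 -m pendant '{"translation":[[3,0,0],[3,0,0],[0,0,0],[0,0,-7],[0,0,-10],[0,0,-10],[0,0,-9],[0,0,0]],"roll":[0,0,0,0,0,0,0,0],"hand":[190,190,190,190,190,190,190,190]}' 40
python3 - <<'E'
from h import *
p=env.grab_frame('side'); cv2.imwrite('pics/side3.png',cv2.resize(p['frame'][90:270,220:430,::-1],None,fx=3,fy=3,interpolation=cv2.INTER_CUBIC))
p=env.grab_frame('wrist')
for r in env.regions_of(p,'hoist_ring_center'):
    q,_=cloud(p,r['pixels']); print(round(r['score'],2),np.round(r['rect']),np.round(np.percentile(q,[2,50,98],axis=0)).tolist() if len(q) else 0)
print(env.state()['ee_pos'],env.state()['force'])
E
```

```text
time_s: 5.82
ee_pos: [553.8, -26.9, 158.7]
ee_rot: [-180.0, 0.1, -168.8]
force: [1.1, 0.7, -5.7]
gripper_width: 59.7
gripper_force: 40.0
0.92 [277. 235. 122. 111.] [[521.0, -58.0, 81.0], [547.0, -32.0, 120.0], [579.0, -1.0, 192.0]]
0.7 [119. 243. 117.  95.] [[577.0, -192.0, 2.0], [596.0, -152.0, 25.0], [638.0, -131.0, 114.0]]
[552.7975447  -26.77609518 156.58028371] [-0.66408889 -0.73132293 -6.15497881]
```

View pics/side3.png

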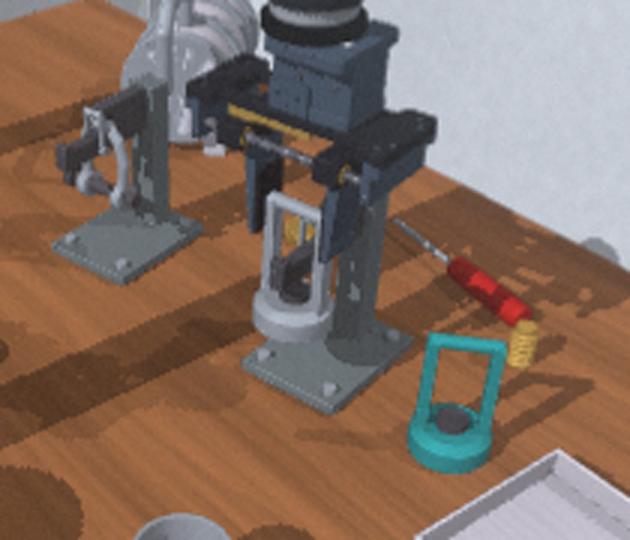

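Ring is raised 36 mm and hanging free (about 6 N) with the keeper sprung back. Now over the tip and out, then up.

```bash
python3 -m pendant '{"translation":[[6,0,0],[12,0,0],[14,0,0],[15,0,0],[15,0,0],[14,0,0],[12,0,0],[6,0,0]],"roll":[0,0,0,0,0,0,0,0],"hand":[190,190,190,190,190,190,190,190]}' 40
python3 -m pendant '{"translation":[[0,0,-8],[0,0,-18],[0,0,-25],[0,0,-28],[0,0,-28],[0,0,-22],[0,0,-10],[0,0,0]],"roll":[0,0,0,0,0,0,0,0],"hand":[190,190,190,190,190,190,190,190]}' 40
```

```text
time_s: 6.63
ee_pos: [458.8, -45.2, 156.5]
ee_rot: [180.0, -0.2, -168.8]
force: [-0.0, 0.2, -5.9]
gripper_width: 59.6
gripper_force: 40.0
time_s: 7.3
ee_pos: [463.3, -45.2, 298.7]
ee_rot: [-179.9, 0.4, -168.8]
force: [1.0, -0.1, -6.0]
gripper_width: 59.6
gripper_force: 40.0
```

```bash
python3 -m pendant '{"translation":[[-2,-10,0],[-4,-22,0],[-6,-32,0],[-6,-34,0],[-6,-34,0],[-6,-34,0],[-6,-34,0],[-6,-32,0]],"roll":[0,0,0,0,0,0,0,0],"hand":[190,190,190,190,190,190,190,190]}' 40
python3 -m pendant '{"translation":[[-5,-25,0],[-4,-17,0],[-2,-8,0],[0,0,0],[0,0,0],[0,0,0],[0,0,0],[0,0,0]],"roll":[0,0,0,0,0,0,0,0],"hand":[190,190,190,190,190,190,190,190]}' 40
python3 - <<'E'
from h import *
p=env.grab_frame('wrist'); cv2.imwrite('pics/w4.png',p['frame'][:,:,::-1])
for l in ['hoist_ring_center','tray_in']:
  for r in env.regions_of(p,l):
    q,_=cloud(p,r['pixels']); print(l,round(r['score'],2),np.round(r['rect']),np.round(np.percentile(q,[1,50,99],axis=0)).tolist() if len(q) else 0)
p=env.grab_frame('side')
for r in env.regions_of(p,'hoist_ring_center'):
    q,_=cloud(p,r['pixels']); print('side',round(r['score'],2),np.round(r['rect']),np.round(np.percentile(q,[1,50,99],axis=0)).tolist() if len(q) else 0)
print(env.state()['ee_pos'])
E
```

```text
time_s: 7.97
ee_pos: [547.5, -267.0, 292.8]
ee_rot: [179.9, -0.2, -168.8]
force: [-0.1, 0.6, -5.4]
gripper_width: 59.3
gripper_force: 40.0
time_s: 8.63
ee_pos: [568.1, -310.2, 296.4]
ee_rot: [180.0, 0.0, -168.7]
force: [0.6, -0.9, -5.8]
gripper_width: 59.8
gripper_force: 40.0
hoist_ring_center 0.87 [380. 235.  65.  62.] [[578.0, -195.0, 5.0], [606.0, -167.0, 29.0], [636.0, -136.0, 115.0]]
hoist_ring_center 0.86 [278. 238. 118. 112.] [[535.0, -342.0, 222.0], [563.0, -313.0, 249.0], [597.0, -284.0, 331.0]]
tray_in 0.67 [280. 171. 137. 120.] [[490.0, -392.0, 1.0], [542.0, -327.0, 4.0], [644.0, -233.0, 29.0]]
side 0.63 [437. 181.  45.  72.] [[535.0, -343.0, -436.0], [559.0, -315.0, 249.0], [1876.0, 361.0, 333.0]]
[ 568.32824195 -311.01931277  296.21630687]
```

View pics/w4.png

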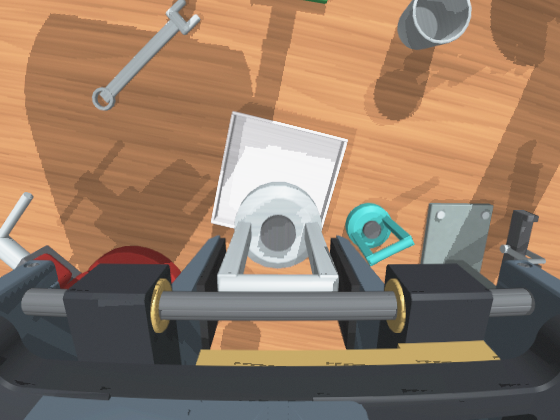

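The ring hangs upright and centred over the tray (base at (278,225), tray at (280,171)). Before lowering I'll check that the red bystander at (130,270) clears the gripper body.

```bash
python3 - <<'E'
from h import *
for f in ['scene0.npz','side0.npz']:
    d=np.load(f); p={k:d[k] for k in d.files}
    for k in('fx','fy','cx','cy'): p[k]=float(p[k])
    c,_=cloud(p); c=np.array(c)
    t=np.deg2rad(191.2); r=c[:,:2]-[569,-311.5]; a=r@[np.cos(t),np.sin(t)]; b=r@[np.sin(t),-np.cos(t)]
    m=(c[:,2]>40)&(c[:,2]<250)&(abs(a)<140)&(abs(b)<220)&~((abs(c[:,0]-600)<90)&(abs(c[:,1]+25)<75))
    q=np.c_[a,b,c[:,2]][m]; print(f,len(q),np.round(np.percentile(q,[0,5,50,95,100],axis=0)).tolist() if len(q) else '')
    q=q[q[:,1]<0]; print(len(q), np.round([q.min(0),q.max(0)]).tolist() if len(q) else '')
E
```

```text
scene0.npz 231 [[-87.0, 108.0, 40.0], [-85.0, 110.0, 50.0], [-73.0, 128.0, 112.0], [-55.0, 161.0, 117.0], [-50.0, 167.0, 120.0]]
0 
side0.npz 741 [[-140.0, -220.0, 40.0], [-139.0, -218.0, 45.0], [-128.0, -197.0, 90.0], [-52.0, 160.0, 164.0], [-48.0, 168.0, 189.0]]
395 [[-140.0, -220.0, 40.0], [-121.0, -194.0, 189.0]]
```

All clear. Lower to about 8 mm above the floor, then slowly to contact.

```bash
python3 -m pendant '{"translation":[[0,0,15],[0,0,30],[0,0,38],[0,0,38],[0,0,36],[0,0,28],[0,0,14],[0,0,5]],"roll":[0,0,0,0,0,0,0,0],"hand":[190,190,190,190,190,190,190,190]}' 40
python3 -m pendant '{"translation":[[0,0,0],[0,0,0],[0,0,0],[0,0,1],[0,0,1],[0,0,1],[0,0,0],[0,0,0]],"roll":[0,0,0,0,0,0,0,0],"hand":[190,190,190,190,190,190,190,190]}' 40
```

```text
time_s: 9.55
ee_pos: [566.5, -310.2, 88.3]
ee_rot: [179.7, -0.3, -168.8]
force: [0.2, -0.4, -5.1]
gripper_width: 59.7
gripper_force: 40.0
time_s: 10.22
ee_pos: [568.4, -311.3, 89.0]
ee_rot: [180.0, 0.0, -168.8]
force: [0.0, 0.4, -4.4]
gripper_width: 59.7
gripper_force: 40.0
```

```bash
python3 -m pendant '{"translation":[[0,0,1],[0,0,1],[0,0,1],[0,0,0.5],[0,0,0],[0,0,0],[0,0,0],[0,0,0]],"roll":[0,0,0,0,0,0,0,0],"hand":[190,190,190,190,190,190,190,190]}' 40
```

```text
time_s: 10.88
ee_pos: [568.4, -311.4, 85.5]
ee_rot: [-180.0, 0.0, -168.8]
force: [0.5, 0.3, -5.9]
gripper_width: 59.7
gripper_force: 40.0
```

```bash
python3 -m pendant '{"translation":[[0,0,0.5],[0,0,0.5],[0,0,0.5],[0,0,0.5],[0,0,0],[0,0,0],[0,0,0],[0,0,0]],"roll":[0,0,0,0,0,0,0,0],"hand":[190,190,190,190,190,190,190,190]}' 40
```

```text
time_s: 11.55
ee_pos: [568.4, -311.3, 83.6]
ee_rot: [180.0, 0.0, -168.8]
force: [-1.3, 0.5, -2.9]
gripper_width: 59.9
gripper_force: 40.0
```

```bash
python3 -m pendant '{"translation":[[0,0,0.4],[0,0,0.4],[0,0,0],[0,0,0],[0,0,0],[0,0,0],[0,0,0],[0,0,0]],"roll":[0,0,0,0,0,0,0,0],"hand":[190,190,190,190,190,190,190,190]}' 40
```

```text
time_s: 12.22
ee_pos: [568.4, -311.3, 83.6]
ee_rot: [-180.0, 0.0, -168.8]
force: [-4.3, 1.6, 6.0]
gripper_width: 59.5
gripper_force: 40.0
```

Firm contact with the floor at the expected height. Release, then lift straight up.

```bash
python3 -m pendant '{"translation":[[0,0,0],[0,0,0],[0,0,0],[0,0,0],[0,0,0],[0,0,0],[0,0,0],[0,0,0]],"roll":[0,0,0,0,0,0,0,0],"hand":[100,70,40,20,0,0,0,0]}' 10
python3 -m pendant '{"translation":[[0,0,-6],[0,0,-14],[0,0,-22],[0,0,-30],[0,0,-30],[0,0,-30],[0,0,-20],[0,0,-10]],"roll":[0,0,0,0,0,0,0,0],"hand":[0,0,0,0,0,0,0,0]}'
python3 -m pendant '{"translation":[[0,0,0],[0,0,0],[0,0,0],[0,0,0],[0,0,0],[0,0,0],[0,0,0],[0,0,0]],"roll":[0,0,0,0,0,0,0,0],"hand":[0,0,0,0,0,0,0,0]}'
python3 - <<'E'
from h import *
p=env.grab_frame('side'); a=p['frame']
for r in env.regions_of(p,'hoist_ring_center'):
    q,_=cloud(p,r['pixels']); print(round(r['score'],2),np.round(r['rect']),np.round(np.percentile(q,[2,50,98],axis=0)).tolist())
w=env.grab_frame('wrist')['frame']
cv2.imwrite('pics/end.png',cv2.resize(np.hstack([a,w])[:,:,::-1],(800,300),interpolation=cv2.INTER_AREA))
E
```

```text
time_s: 12.88
ee_pos: [568.4, -311.4, 82.5]
ee_rot: [180.0, 0.0, -168.8]
force: [0.4, 0.6, 0.2]
gripper_width: 91.5
gripper_force: 0.0
time_s: 13.55
ee_pos: [569.5, -312.0, 248.9]
ee_rot: [-179.8, 0.3, -168.8]
force: [0.2, 0.3, 0.4]
gripper_width: 91.1
gripper_force: 0.0
time_s: 14.22
ee_pos: [568.3, -311.3, 244.3]
ee_rot: [180.0, -0.0, -168.8]
force: [-0.5, 0.1, -0.5]
gripper_width: 91.0
gripper_force: 0.0
0.66 [414. 265.  39.  55.] [[536.0, -342.0, 10.0], [561.0, -315.0, 35.0], [591.0, -285.0, 119.0]]
0.56 [374. 224.  28.  50.] [[579.0, -194.0, 1.0], [604.0, -168.0, 27.0], [706.0, -76.0, 116.0]]
```

View pics/end.png

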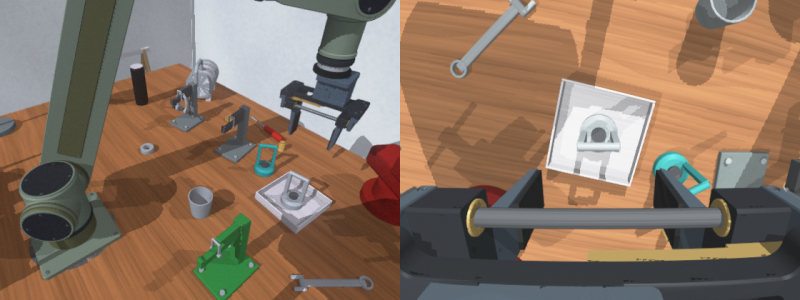

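The ring stands upright in the tray (side view (296,190), wrist view (600,135)), its top at z ≈ 118, and the arm is clear.

```bash
python3 -c "
from workcell import env; print(env.job_done())"
```

```text
the job is handed in; nothing more can be done
None
```

The hoist ring came off its hook through the keeper and now stands upright on the tray floor, with the arm clear; the job was handed in at about 14 s, and no verdict came back.

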